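# Hang the twin shaker tins on the bakery's balance bar

### The job

Hang the two twin shakers (two tins joined by an arch) astride the pivoting bar, one at the resting place on its left and one at that on its right, so that the bar ends level and both hang freely. Keep them upright on the way; the single shaker with the same wooden grip is not one of them.

Things in the scene. Friction and masses are not known exactly. Their poses are not given: they have to be found in the camera images.
- tins_a: Twin shaker: two metal tins (44 mm across, 50 tall, centres 84 apart along x) joined by a steel arch over a 40 mm gap open along y and below, a wooden block grip on top. Origin: underside centre, z up. The gap's roof narrows to a flat 75 mm above origin and centres itself on a rod. Grip 44 mm in x, 22 in y, 79 to 125 mm above origin: pinch its upper half across the 22 mm, as the rod comes close below it.
- tins_b: The second twin shaker, identical to tins_a (0.28 kg, 128 x 45 x 125 mm overall; arch 24 mm wide along y, 4 mm thick). Axes and origin as for tins_a. Both stand on the counter in a row of three with a similar single shaker (one 64 mm tin under the same grip), in any order.
- seat_left (a point): Left resting place: top of the 12 mm rod, midway between two 22 mm collars 40 mm apart, 130 mm from the pivot, 156 mm above the counter when level. Moves with the bar; y along the rod to its left end, z square to it. The bar tips about its middle and is sprung to level; stops at 8 degrees: one twin hung sinks that end 18 mm and lifts the other 18 mm; one on each side level it again.
- seat_right (a point): Right resting place, the same on the rod's other arm, 260 mm from seat_left; axes the same way. The rod is 340 mm long; its fixed steel stand is midway between the two seats: base 160 x 130 x 12 mm, two upright cheeks within 25 mm of the pivot, up to 163 mm above the counter.
Mind the look-alikes: they are no part of the job. Leave any purple look-alike of the tins_a alone.

How it is judged:
On the way:
1. a first twin shaker hangs, let go, at one of the bar's two resting places (((x of tins_a in the frame of seat_left between -0.03 and 0.03 m and y of tins_a in the frame of seat_left between -0.025 and 0.025 m and z of tins_a in the frame of seat_left between -0.083 and -0.067 m and contact force between the fingers and tins_a below 0.3 N) or (x of tins_a in the frame of seat_right between -0.03 and 0.03 m and y of tins_a in the frame of seat_right between -0.025 and 0.025 m and z of tins_a in the frame of seat_right between -0.083 and -0.067 m and contact force between the fingers and tins_a below 0.3 N) or (x of tins_b in the frame of seat_left between -0.03 and 0.03 m and y of tins_b in the frame of seat_left between -0.025 and 0.025 m and z of tins_b in the frame of seat_left between -0.083 and -0.067 m and contact force between the fingers and tins_b below 0.3 N) or (x of tins_b in the frame of seat_right between -0.03 and 0.03 m and y of tins_b in the frame of seat_right between -0.025 and 0.025 m and z of tins_b in the frame of seat_right between -0.083 and -0.067 m and contact force between the fingers and tins_b below 0.3 N))), for 0.2 s.
At the end, for the whole second after the job is handed in: One twin shaker hangs astride the bar at each resting place (underside 67 to 83 mm below the resting point, its centre within 25 mm of it along the rod and 30 mm across it, measured in the bar's frame), let go and at rest (under 30 mm/s), and the bar is level within 0.08 rad (4.6 degrees) ((((x of tins_a in the frame of seat_left between -0.03 and 0.03 m and y of tins_a in the frame of seat_left between -0.025 and 0.025 m and z of tins_a in the frame of seat_left between -0.083 and -0.067 m and contact force between the fingers and tins_a below 0.3 N) and (x of tins_b in the frame of seat_right between -0.03 and 0.03 m and y of tins_b in the frame of seat_right between -0.025 and 0.025 m and z of tins_b in the frame of seat_right between -0.083 and -0.067 m and contact force between the fingers and tins_b below 0.3 N)) or ((x of tins_a in the frame of seat_right between -0.03 and 0.03 m and y of tins_a in the frame of seat_right between -0.025 and 0.025 m and z of tins_a in the frame of seat_right between -0.083 and -0.067 m and contact force between the fingers and tins_a below 0.3 N) and (x of tins_b in the frame of seat_left between -0.03 and 0.03 m and y of tins_b in the frame of seat_left between -0.025 and 0.025 m and z of tins_b in the frame of seat_left between -0.083 and -0.067 m and contact force between the fingers and tins_b below 0.3 N))) and angle between seat_left's own z axis and vertical below 0.08 rad and linear speed of each of tins_a, tins_b below 0.03 m/s); the robot touches nothing.
It fails at once if a twin shaker is tipped more than 40 degrees (angle between any of tins_a, tins_b's own z axis and vertical above 0.7 rad).
It also fails if it takes over 54 s, if anything falls off the work surface, if the arm or the gripper's body presses on something with over 40 N, if the wrist force passes 120 N, or if a joint passes its speed limit or range.

### The arm

A 6-joint arm with a two-finger parallel gripper is mounted at the origin on the work surface. World frame = base frame: x ahead of the robot, y to its left, z up, the work surface at z = 0. Lengths are in m, angles in rad, forces in N, time in s.
With the tool pointing down it reaches from about 0.3 to 0.75 m from the base axis. Payload 8.5 kg.
Tool frame: the origin (TCP) lies on the centre line of the jaws, within the pads' length; the fingertips stand 8 mm ahead of it and the grasp point (between the pads) lies 11 mm behind it (bot.nose_length is the distance from the TCP to the fingertips, in m); z points along the fingers, y is the line along which they close (so a half turn about z gives the same grasp; the last joint's range is limited). The gripper opens to 85 mm and grips with 20 to 120 N. Pads are 22 mm wide; open, the fingers measure 114 mm over their backs; the gripper's body (76 mm by 85 mm) begins 54 mm behind the grasp point. The pads swing forward as they close: fully open they stand 13 mm farther back than shut.
Start: joints at [1.061, 0.381, 1.297, -0, 1.464, -0.215], TCP at [0.16, 0.526, 0.239] pointing down, gripper open.
Joint ranges: [-3.11, 3.11], [-0.89, 2.33], [0.22, 2.48], [-1.42, 4.56], [0.17, 2.85], [-2.88, 2.88]. Speed limits (rad/s): [2.39, 2.39, 3.14, 3.14, 3.14, 3.14].

### API

Orientations are given as a unit quaternion [w, x, y, z].
In Python, from plant import bot, vision gives the robot as it stands.
- The arm moves only by the tool send_rows, never from a script. Its argument "increments" is a list of rows, each an object of numbers: "x", "y", "z": the shift along the tool's x, y, z in cm; "spin": the turn about the tool's z in rad; "grip": the finger opening in cm, from 0 to 8.54. A call has 1 to 12 rows; each row shifts and turns the commanded pose from where the row before left it, along the tool's axes as they then stand; what a row does not reach is not made up. A row lasts 1/8 s, in which the tool goes at most 62.5 mm and 10.7 degrees, less where a joint would pass 70% of its speed; a pose out of reach is approached as far as the arm can. A call with a gripper value outside its range is refused whole. The fingers move at their own pace and stop on an object; "squeeze" is the grip in N (left out, the last holds). Time passes only in rows, so rows that do not move let the fingers close. It gives the time, the measured TCP pose, the force, the opening and the grip force at its end, in the units of the state.
- bot.read_state(): the state, without advancing time (a new reading comes with each control period).
- vision.camera(name): name is "scene" or "top"; returns (picture, depth): 400x640x3 uint8, red, green, blue; 400x640 float32, m along the optical axis (not along the pixel's ray), 0 where there is no reading.
- vision.calibration(name): a dict with "vfov" (degrees; the focal length in pixels is half the picture's height over the tangent of half this angle, whatever the lens; pixels are square), "cx", "cy" (the principal point, pixels), "R" (3x3) and "t" (3): a world point X has camera coordinates R X + t. Camera axes: x right, y down, z forward; pixel columns grow to the right and rows downward; lengths in m; the calibration is good to about 2 mm. A picture is of the moment at which its call begins. calibration takes no time and is no camera call.
- bot.finish_job(): hands the job in; it is judged then, once.
The state is a dict: "time": time; "q": joint angles; "dq": joint speeds; "tau": joint torques, N m; "position": TCP position; "ee_rot": TCP orientation; "force": force on the tool from outside, world axes, zero at the start; "moment": the same for the moment, N m; "grip_width": finger opening in m; "gripper_force": force on a finger pad.
Only numpy, scipy, OpenCV 4.12 (cv2) and the standard library are available. Lean on these libraries where they do the work, as an engineer would, in place of code of your own. Each camera call takes 0.05 s, during which the arm holds its last target. There are 200 camera calls.

## Working session

There is one attempt and no reset: what is moved stays moved. The work goes in short steps, Python scripts to look and compute and a tool call to move; the robot and the scene stay as the last step left them, time stands still between calls to the robot, and variables do not carry over. Pictures are saved under pics/ and viewed, at most 10 in all, crops included, and the job is handed in when it is done.

Besides the shell and the picture viewer there is one more tool, called after "Request:" by a JSON object that holds its "fn" and its "kwargs", one argument or row to a line. send_rows: Moves the arm, as the interface text tells. Its arguments: {"type":"object","properties":{"increments":{"type":"array"},"squeeze":{"type":"number"}},"required":["increments"]}

```bash
mkdir -p pics
cat > h.py <<'E'
import numpy as np, cv2
from plant import bot, vision
def cloud(n):
    im,d=vision.camera(n); c=vision.calibration(n)
    f=im.shape[0]/2/np.tan(np.radians(c['vfov'])/2)
    v,u=np.mgrid[:im.shape[0],:im.shape[1]]
    P=np.stack([(u-c['cx'])/f*d,(v-c['cy'])/f*d,d],-1)
    W=(P-np.array(c['t']))@np.array(c['R']); W[d==0]=np.nan
    return im,W
def save(n,im): cv2.imwrite(f'pics/{n}.png',im[:,:,::-1])
E
python3 - <<'E'
from h import *
for n in('scene','top'):
    im,W=cloud(n); save(n+'0',im); np.savez(n+'0.npz',im=im,W=W); c=vision.calibration(n); print(n,-np.array(c['R']).T@c['t'],c['vfov'])
print(bot.read_state(),bot.nose_length)
E
```

```text
scene [ 0.94855684 -0.34802049  0.71197479] 54.511791846026085
top [0.39530901 0.03901565 0.99123301] 50.97864539014396
{'time': 0.1, 'q': array([ 1.06070672e+00,  3.81127280e-01,  1.29814930e+00, -5.36779881e-06,
        1.46358034e+00, -2.15325679e-01]), 'dq': array([ 0.00136048,  0.00018537, -0.00291144,  0.00052097, -0.00201272,
       -0.00081606]), 'tau': array([ 5.20530419e-03, -4.49213254e+01, -2.31658423e+01, -7.38526023e-05,
        3.54354212e-03,  4.06078823e-05]), 'position': array([0.15967859, 0.52605719, 0.23878626]), 'ee_rot': array([-2.21789556e-04,  1.46848672e-01,  9.89158768e-01, -5.91950347e-04]), 'force': array([ 1.28338181, -0.1673588 ,  1.39611391]), 'moment': array([-0.00258844,  0.00018022,  0.05366104]), 'gripper_force': 0.0, 'grip_width': 0.0856465499352499} 0.008
```

View pics/scene0.png

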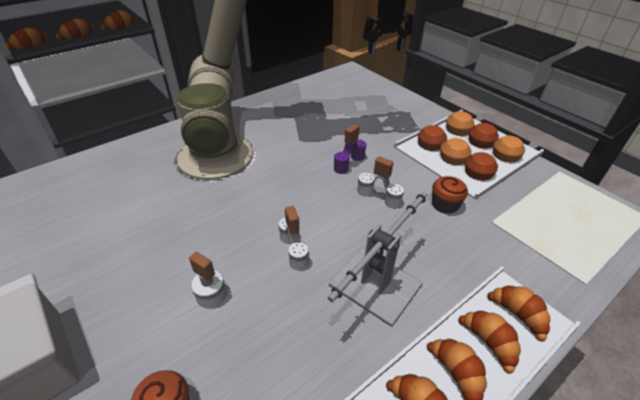

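View pics/top0.png

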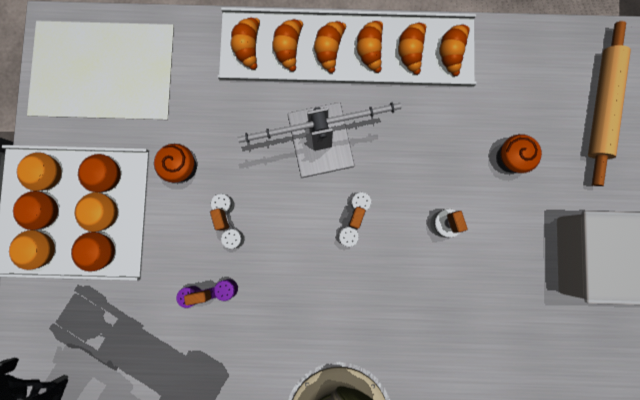

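Scene: the twins are at top-view (226,221) and (354,219), the single at (452,222), and the purple one at (206,293). The bar runs (240,138)–(400,105).

```bash
cat >> h.py <<'E'
def blob(W,m):
    n,l,s,c=cv2.connectedComponentsWithStats(m.astype(np.uint8))
    for i in range(1,n):
        if s[i,4]<25: continue
        p=W[l==i]; r=cv2.minAreaRect((p[:,:2]*1000).astype(np.float32))
        print(c[i].round(),s[i,4],'mean',p.mean(0).round(4),'rect',np.round(r[0],1),np.round(r[1],1),round(r[2],1),'z',np.percentile(p[:,2],[5,50,95]).round(4))
def rod(W):
    z=W[...,2]; m=(z>.125)&(z<.19)
    m[:, :]&=(np.arange(400)[:,None]<170)&(np.arange(640)[None]>225)&(np.arange(640)[None]<420)
    p=W[m]; return p
E
python3 - <<'E'
from h import *
a=np.load('top0.npz');W=a['W'];im=a['im'].astype(int)
z=W[...,2]
brown=(im[...,0]>im[...,2]+40)&(z>.115)&(z<.135); blob(W,brown)
white=(im.min(-1)>170)&(z>.04)&(z<.06); print('tins');blob(W,white)
pur=(im[...,2]>im[...,1]+50); print('purple');blob(W,pur)
p=rod(W); print(len(p))
vx,vy,x0,y0=cv2.fitLine(p[:,:2].astype(np.float32),cv2.DIST_HUBER,0,.003,.01).ravel(); print(vx,vy,x0,y0)
s=(p[:,:2]-[x0,y0])@[vx,vy]; t=(p[:,:2]-[x0,y0])@[-vy,vx]
for lo in np.arange(-.2,.2,.01):
    k=(s>=lo)&(s<lo+.01)
    if k.any(): print(round(lo,3),k.sum(),t[k].min().round(4),t[k].max().round(4),np.median(t[k]).round(4),np.percentile(p[k,2],[10,50,90]).round(4))
E
```

```text
[357. 217.] 209 mean [ 0.4475 -0.0237  0.1243] rect [448.  -23.9] [21.1 43.4] 71.3 z [0.1219 0.1242 0.1271]
[217. 219.] 219 mean [0.4364 0.2656 0.1239] rect [436.4 266.4] [43. 21.] 19.3 z [0.1192 0.1242 0.1269]
[459. 221.] 202 mean [ 0.4449 -0.235   0.1245] rect [ 445.2 -235.2] [42.2 20.4] 17.9 z [0.1219 0.1245 0.127 ]
[195. 298.] 219 mean [0.2747 0.3024 0.1241] rect [274.2 303.4] [20.4 42.9] 11.4 z [0.1206 0.1242 0.1267]
tins
[362. 201.] 214 mean [ 0.4901 -0.0388  0.0497] rect [491.4 -38.5] [40.9 35. ] 77.2 z [0.0467 0.0497 0.0523]
[220. 202.] 210 mean [0.4796 0.2804 0.0496] rect [480.4 280.1] [41.8 33.9] 86.5 z [0.0467 0.0497 0.0521]
[444. 229.] 129 mean [ 0.4301 -0.2238  0.0497] rect [ 431.  -225.6] [60.2 25.2] 49.7 z [0.0474 0.0498 0.0519]
[349. 237.] 260 mean [ 0.4079 -0.0115  0.0495] rect [407.5 -11.9] [40.3 40.6] 1.4 z [0.0465 0.0496 0.0523]
[230. 239.] 251 mean [0.3971 0.2534 0.0497] rect [396.1 254.1] [40.1 41.1] 1.5 z [0.0474 0.0496 0.0521]
purple
[223. 290.] 354 mean [nan nan nan] rect [284.5 263.6] [47.4 33.7] 35.6 z [nan nan nan]
[183. 297.] 185 mean [nan nan nan] rect [
[... 1208 characters left out ...]
 0.1543 0.1569]
0.04 29 -0.004 0.0066 -0.0003 [0.1518 0.1546 0.1562]
0.05 30 -0.0043 0.008 0.0001 [0.1505 0.154  0.1569]
0.06 28 -0.0042 0.0067 0.0009 [0.151  0.1541 0.1556]
0.07 28 -0.0039 0.0078 0.0009 [0.1514 0.1551 0.1568]
0.08 29 -0.0041 0.0067 0.0002 [0.1504 0.1544 0.1568]
0.09 30 -0.0041 0.0066 -0.0 [0.1517 0.1545 0.156 ]
0.1 44 -0.0083 0.0106 0.0009 [0.1515 0.1561 0.1602]
0.11 24 -0.0045 0.0105 0.0003 [0.1524 0.1556 0.1564]
0.12 31 -0.0044 0.0077 0.0007 [0.1514 0.1542 0.1567]
0.13 29 -0.0043 0.0076 -0.0006 [0.1508 0.1549 0.1568]
0.14 29 -0.004 0.0073 0.0006 [0.1512 0.1538 0.1561]
0.15 39 -0.0081 0.0109 0.0003 [0.1505 0.1563 0.1602]
0.16 30 -0.0044 0.0077 0.0004 [0.1513 0.1544 0.1564]
```

Request:
{"fn": "send_rows", "kwargs": {
  "increments": [
    {"spin":-0.155,"grip":8.5},
    {"spin":-0.155},
    {"spin":-0.155},
    {"spin":-0.155},
    {"x":-2.25,"y":-4.2},
    {"x":-2.25,"y":-4.2},
    {"x":-2.25,"y":-4.2},
    {"x":-2.25,"y":-4.2},
    {"x":-2.25,"y":-4.2},
    {"x":-2.25,"y":-4.2},
    {"x":-2.25,"y":-4.2},
    {"x":-2.25,"y":-4.2}
  ],
  "squeeze": 40
}}

```text
invalid input at $.increments[0]: expected keys x, y, z, spin, grip
```

```bash
cat >> h.py <<'E'
def go(x,y,z,yaw=None):
    s=bot.read_state(); w,a,b,c=s['ee_rot']; p=s['position']
    cur=np.degrees(np.arctan2(2*(a*b+w*c),1-2*(b*b+c*c)))
    yaw=cur if yaw is None else yaw
    dy=(yaw-cur+180)%360-180; k=np.radians(yaw); d=np.array([x,y,z])-p
    print('t',s['time'],'p',p.round(4),'yaw',cur.round(2),'F',s['force'].round(1),'grip',round(s['grip_width'],4),s['gripper_force'])
    print('spin',-np.radians(dy).round(4),'then cm x,y,z',(100*np.array([d[0]*np.cos(k)+d[1]*np.sin(k),d[0]*np.sin(k)-d[1]*np.cos(k),-d[2]])).round(2))
E
python3 -c "
from h import *
im,W=cloud('top');save('top1',im)
go(.4364,.266,.104,198.8)"
```

```text
t 0.15 p [0.1597 0.5261 0.2389] yaw 163.11 F [-0.3 -0.1  0.3] grip 0.0856 0.0
spin -0.6229 then cm x,y,z [-17.81 -33.54  13.49]
```

All keys are required in each row.

Request:
{"fn": "send_rows", "kwargs": {
  "increments": [
    {"x":0,"y":0,"z":0,"spin":-0.156,"grip":8.5},
    {"x":0,"y":0,"z":0,"spin":-0.156,"grip":8.5},
    {"x":0,"y":0,"z":0,"spin":-0.156,"grip":8.5},
    {"x":0,"y":0,"z":0,"spin":-0.156,"grip":8.5},
    {"x":-2.2,"y":-4.2,"z":0,"spin":0,"grip":8.5},
    {"x":-2.2,"y":-4.2,"z":0,"spin":0,"grip":8.5},
    {"x":-2.2,"y":-4.2,"z":0,"spin":0,"grip":8.5},
    {"x":-2.2,"y":-4.2,"z":0,"spin":0,"grip":8.5},
    {"x":-2.2,"y":-4.2,"z":0,"spin":0,"grip":8.5},
    {"x":-2.2,"y":-4.2,"z":0,"spin":0,"grip":8.5},
    {"x":-2.2,"y":-4.2,"z":0,"spin":0,"grip":8.5},
    {"x":-2.2,"y":-4.2,"z":0,"spin":0,"grip":8.5}
  ],
  "squeeze": 40
}}

```text
time: 1.65
position: [0.4359, 0.2639, 0.2392]
ee_rot: [-0.0, -0.164, 0.986, 0.0]
force: [1.3, 0.8, -0.1]
grip_width: 0.085
gripper_force: 0.0
```

```bash
python3 -c "
from h import *
go(.4364,.266,.104,198.8)"
```

```text
t 1.65 p [0.4359 0.2639 0.2392] yaw -161.14 F [ 1.3  0.8 -0.1] grip 0.085 0.0
spin 0.001 then cm x,y,z [-0.11  0.18 13.52]
```

Request:
{"fn": "send_rows", "kwargs": {
  "increments": [
    {"x":-0.1,"y":0.2,"z":3.5,"spin":0,"grip":8.5},
    {"x":0,"y":0,"z":4,"spin":0,"grip":8.5},
    {"x":0,"y":0,"z":4,"spin":0,"grip":8.5},
    {"x":0,"y":0,"z":2,"spin":0,"grip":8.5},
    {"x":0,"y":0,"z":0,"spin":0,"grip":6},
    {"x":0,"y":0,"z":0,"spin":0,"grip":4},
    {"x":0,"y":0,"z":0,"spin":0,"grip":2.5},
    {"x":0,"y":0,"z":0,"spin":0,"grip":1},
    {"x":0,"y":0,"z":0,"spin":0,"grip":1},
    {"x":0,"y":0,"z":0,"spin":0,"grip":1},
    {"x":0,"y":0,"z":0,"spin":0,"grip":1}
  ],
  "squeeze": 40
}}

```text
time: 3.02
position: [0.4358, 0.2675, 0.1052]
ee_rot: [0.001, -0.164, 0.986, 0.0]
force: [0.1, -1.6, 6.4]
grip_width: 0.0215
gripper_force: 40.4
```

```bash
python3 -c "
from h import *
im,W=cloud('scene');save('s2',cv2.resize(im[80:320,200:520],None,fx=2,fy=2))
go(.6064,.1859,.30,193.6)"
```

```text
t 3.075 p [0.4357 0.2675 0.1052] yaw -161.14 F [-0.1 -1.3  6.8] grip 0.0214 40.429015159606934
spin 0.0918 then cm x,y,z [-14.67 -11.94 -19.48]
```

View pics/s2.png

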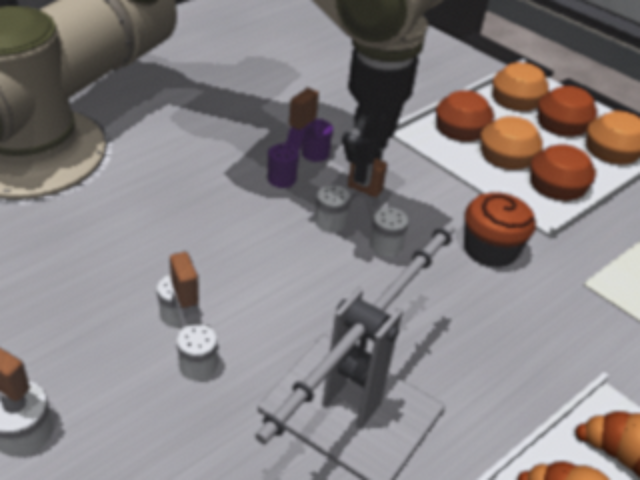

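The grip is sound: the fingers pinch the block at crop (365,178). Lifting and moving above the left seat.

Request:
{"fn": "send_rows", "kwargs": {
  "increments": [
    {"x":0,"y":0,"z":-2.5,"spin":0.046,"grip":1},
    {"x":0,"y":0,"z":-4,"spin":0.046,"grip":1},
    {"x":0,"y":0,"z":-4,"spin":0,"grip":1},
    {"x":0,"y":0,"z":-4,"spin":0,"grip":1},
    {"x":0,"y":0,"z":-4,"spin":0,"grip":1},
    {"x":-1.7,"y":-1.3,"z":-1,"spin":0,"grip":1},
    {"x":-3,"y":-2.5,"z":0,"spin":0,"grip":1},
    {"x":-3,"y":-2.5,"z":0,"spin":0,"grip":1},
    {"x":-3,"y":-2.5,"z":0,"spin":0,"grip":1},
    {"x":-2.5,"y":-2,"z":0,"spin":0,"grip":1},
    {"x":-1.5,"y":-1.1,"z":0,"spin":0,"grip":1},
    {"x":0,"y":0,"z":0,"spin":0,"grip":1}
  ]
}}

```text
time: 4.58
position: [0.6066, 0.1857, 0.298]
ee_rot: [-0.001, -0.118, 0.993, 0.0]
force: [-0.3, 0.5, -3.6]
grip_width: 0.0213
gripper_force: 39.8
```

```bash
python3 -c "
from h import *
im,W=cloud('scene');save('s3',cv2.resize(im[80:320,200:520],None,fx=2,fy=2))
go(.6064,.1859,.186,193.6)
a=im.astype(int);z=W[...,2];blob(W,(a.min(-1)>120)&(a.max(-1)-a.min(-1)<40)&(z>.15)&(z<.255))"
```

```text
t 4.625 p [0.6059 0.1862 0.2985] yaw -166.43 F [-0.4  0.9 -2.9] grip 0.0212 39.780685901641846
spin -0.0005 then cm x,y,z [-0.04 -0.04 11.25]
[262.  77.] 72 mean [-0.0115  0.1972  0.1967] rect [ -8.1 194.2] [30.6 79.7] 74.3 z [0.1805 0.1999 0.2029]
[257.  79.] 28 mean [-0.0056  0.1774  0.1956] rect [ -7.2 176.1] [49.  10.7] 7.9 z [0.1898 0.1964 0.1992]
[243.  90.] 610 mean [0.0126 0.1189 0.1867] rect [  3.1 115.1] [ 73.4 110.8] 8.1 z [0.1731 0.1883 0.1958]
[185. 114.] 148 mean [ 0.0341 -0.0662  0.1867] rect [ 26.4 -69.6] [72.2 25.9] 20.1 z [0.1731 0.1877 0.1957]
[404. 161.] 147 mean [0.5653 0.1734 0.244 ] rect [565.2 175.9] [37.3 42.6] 20.3 z [0.2418 0.2443 0.2456]
[444. 178.] 228 mean [0.6484 0.1963 0.2438] rect [648.1 197.3] [39.4 42.4] 33.7 z [0.2424 0.2437 0.2454]
[399. 221.] 146 mean [0.6255 0.1169 0.1565] rect [625.2 115.6] [ 9.6 93.7] 13.7 z [0.1545 0.1566 0.1585]
[374. 230.] 49 mean [0.617  0.054  0.1635] rect [614.2  54. ] [11.1 42.9] 13.3 z [0.1604 0.1638 0.1653]
[394. 241.] 43 mean [0.6602 0.0651 0.1638] rect [660.2  65.2] [ 5.2 39.5] 12.4 z [0.1623 0.1639 0.1651]
[366. 258.] 200 mean [0.6534 0.0011 0.1564] rect [652.3   1.8] [10.6 92.7] 13.3 z [0.1545 0.1565 0.1582]
[345. 282.] 101 mean [ 0.6696 -0.0656  0.1563] rect [670.  -66.8] [11.2 40.3] 9.8 z [0.154  0.1563 0.1582]
[333. 294.] 44 mean [ 0.677  -0.0976  0.1563] rect [676.5 -97.5] [10.2 14.9] 8.7 z [0.1544 0.1564 0.1585]
```

View pics/s3.png

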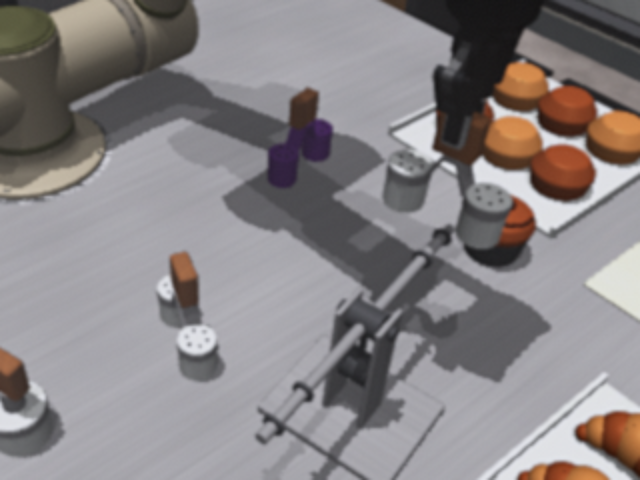

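Tins at z 0.244 straddle the rod, midpoint within 1 mm of the left seat. Lowering.

Request:
{"fn": "send_rows", "kwargs": {
  "increments": [
    {"x":0,"y":0,"z":2,"spin":0,"grip":1},
    {"x":0,"y":0,"z":3,"spin":0,"grip":1},
    {"x":0,"y":0,"z":3,"spin":0,"grip":1},
    {"x":0,"y":0,"z":2,"spin":0,"grip":1},
    {"x":0,"y":0,"z":0.8,"spin":0,"grip":1},
    {"x":0,"y":0,"z":0.5,"spin":0,"grip":1},
    {"x":0,"y":0,"z":0.4,"spin":0,"grip":1},
    {"x":0,"y":0,"z":0.4,"spin":0,"grip":1},
    {"x":0,"y":0,"z":0.3,"spin":0,"grip":1},
    {"x":0,"y":0,"z":0,"spin":0,"grip":1}
  ]
}}

```text
time: 5.88
position: [0.6062, 0.1863, 0.1753]
ee_rot: [0.0, -0.118, 0.993, 0.0]
force: [0.3, 1.2, -1.5]
grip_width: 0.0213
gripper_force: 39.8
```

```bash
python3 -c "
from h import *
go(.6064,.1859,.172,193.6)
im,W=cloud('scene');a=im.astype(int);z=W[...,2];blob(W[80:320,300:],((a.min(-1)>100)&(a.max(-1)-a.min(-1)<40)&(z>.11)&(z<.255))[80:320,300:])"
```

```text
t 5.875 p [0.6062 0.1863 0.1753] yaw -166.41 F [ 0.3  1.2 -1.5] grip 0.0213 39.83559608459473
spin -0.0001 then cm x,y,z [-0.01 -0.05  0.33]
[ 96. 125.] 198 mean [0.5664 0.1752 0.1212] rect [564.8 177.9] [39.9 45. ] 11.6 z [0.1188 0.1213 0.1231]
[ 97. 144.] 125 mean [0.6272 0.1107 0.1518] rect [627.  109.2] [10.6 79.1] 14.6 z [0.1482 0.1516 0.1551]
[131. 142.] 250 mean [0.6486 0.1968 0.1211] rect [648.6 197.8] [43.  42.8] 13.2 z [0.1192 0.1211 0.1229]
[ 74. 150.] 60 mean [0.6169 0.0533 0.163 ] rect [614.4  53.7] [13.  43.3] 17.7 z [0.1565 0.1639 0.1652]
[ 94. 161.] 58 mean [0.6602 0.064  0.1633] rect [658.9  64.8] [ 8.3 42.4] 13.4 z [0.1611 0.1637 0.165 ]
[ 66. 176.] 234 mean [ 6.540e-01 -2.000e-04  1.615e-01] rect [6.506e+02 2.000e-01] [29.1 94.8] 23.6 z [0.1572 0.1613 0.1666]
[ 45. 198.] 131 mean [ 0.6704 -0.0652  0.1674] rect [669.  -65.3] [14.  43.3] 19.2 z [0.1635 0.1673 0.1721]
[ 34. 210.] 55 mean [ 0.6781 -0.0966  0.17  ] rect [677.5 -95.6] [10.3 16.1] 12.9 z [0.1668 0.1702 0.1723]
```

Request:
{"fn": "send_rows", "kwargs": {
  "increments": [
    {"x":0,"y":0,"z":0.3,"spin":0,"grip":1},
    {"x":0,"y":0,"z":0,"spin":0,"grip":2.4},
    {"x":0,"y":0,"z":0,"spin":0,"grip":2.8},
    {"x":0,"y":0,"z":0,"spin":0,"grip":3.5},
    {"x":0,"y":0,"z":0,"spin":0,"grip":5},
    {"x":0,"y":0,"z":0,"spin":0,"grip":6},
    {"x":0,"y":0,"z":0,"spin":0,"grip":6},
    {"x":0,"y":0,"z":-2,"spin":0,"grip":6},
    {"x":0,"y":0,"z":-4,"spin":0,"grip":6},
    {"x":0,"y":0,"z":-4,"spin":0,"grip":8.5},
    {"x":0,"y":0,"z":0,"spin":0,"grip":8.5}
  ]
}}

```text
time: 7.3
position: [0.6069, 0.1864, 0.2758]
ee_rot: [0.003, -0.118, 0.993, -0.0]
force: [0.2, 0.2, -0.4]
grip_width: 0.0853
gripper_force: 0.0
```

```bash
python3 -c "
from h import *
go(.4478,-.0238,.272,161.5)
im,W=cloud('scene');save('s4',cv2.resize(im[80:320,200:520],None,fx=2,fy=2))
a=im.astype(int);z=W[...,2];blob(W[80:320,300:],((a.min(-1)>100)&(a.max(-1)-a.min(-1)<40)&(z>.09)&(z<.255))[80:320,300:])"
```

```text
t 7.3 p [0.6069 0.1864 0.2758] yaw -166.4 F [ 0.2  0.2 -0.4] grip 0.0853 0.0
spin 0.5602 then cm x,y,z [  8.42 -24.99   0.38]
[ 94. 129.] 183 mean [0.568  0.1693 0.114 ] rect [566.6 171.6] [39.7 42.9] 44.5 z [0.1113 0.114  0.1165]
[ 97. 143.] 200 mean [0.6132 0.127  0.1346] rect [617.5 126.2] [ 48.6 118.4] 44.1 z [0.0921 0.1462 0.1538]
[130. 146.] 223 mean [0.6504 0.1921 0.1144] rect [649.3 194.4] [41.8 43.5] 9.6 z [0.1111 0.1145 0.1172]
[ 74. 150.] 63 mean [0.6167 0.0545 0.1626] rect [614.3  54.3] [11.4 41.7] 12.6 z [0.1571 0.1635 0.1654]
[ 94. 161.] 57 mean [0.6601 0.0642 0.1633] rect [658.6  64.5] [ 8.1 44.6] 14.8 z [0.1604 0.1637 0.1651]
[128. 159.] 33 mean [0.6639 0.1765 0.0945] rect [663.5 176.7] [18.8  6. ] 39.9 z [0.0913 0.0941 0.0994]
[ 67. 175.] 211 mean [0.6536 0.0014 0.1642] rect [649.2   9.1] [ 21.9 105.7] 21.7 z [0.1588 0.1645 0.1708]
[ 46. 195.] 119 mean [ 0.6697 -0.0638  0.1742] rect [668.1 -64.7] [14.5 41.6] 18.7 z [0.1703 0.1739 0.1817]
[ 34. 206.] 50 mean [ 0.6769 -0.0957  0.1787] rect [676.7 -95. ] [10.4 15.9] 9.0 z [0.1762 0.1785 0.181 ]
```

View pics/s4.png

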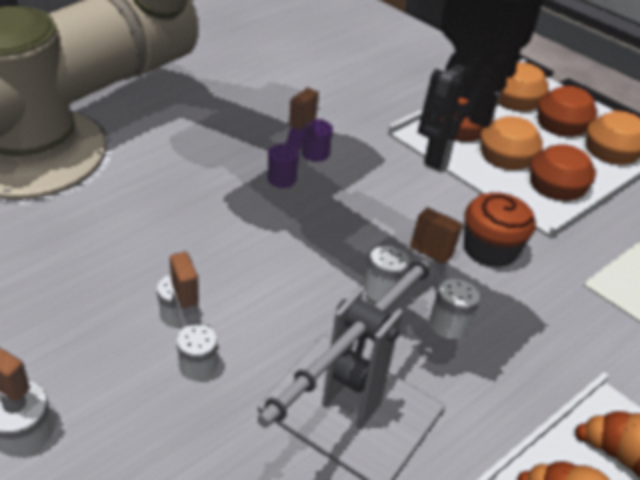

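The first twin hangs freely at the left (grip at crop (436,235)), with the bar tipped as expected. Now the second twin.

Request:
{"fn": "send_rows", "kwargs": {
  "increments": [
    {"x":0,"y":0,"z":0,"spin":0.14,"grip":8.5},
    {"x":0,"y":0,"z":0,"spin":0.14,"grip":8.5},
    {"x":0,"y":0,"z":0,"spin":0.14,"grip":8.5},
    {"x":0,"y":0,"z":0,"spin":0.14,"grip":8.5},
    {"x":1.4,"y":-4,"z":0,"spin":0,"grip":8.5},
    {"x":1.4,"y":-4.2,"z":0,"spin":0,"grip":8.5},
    {"x":1.4,"y":-4.2,"z":0,"spin":0,"grip":8.5},
    {"x":1.4,"y":-4.2,"z":0,"spin":0,"grip":8.5},
    {"x":1.4,"y":-4.2,"z":0,"spin":0,"grip":8.5},
    {"x":1.4,"y":-4.2,"z":0,"spin":0,"grip":8.5},
    {"x":0,"y":0,"z":4,"spin":0,"grip":8.5},
    {"x":0,"y":0,"z":0,"spin":0,"grip":8.5}
  ]
}}

```text
time: 8.85
position: [0.4455, -0.0239, 0.23]
ee_rot: [-0.003, 0.161, 0.987, 0.001]
force: [-0.6, -0.1, 0.4]
grip_width: 0.0847
gripper_force: 0.0
```

```bash
python3 -c "
from h import *
go(.4478,-.0238,.105,161.5)"
```

```text
t 8.85 p [ 0.4455 -0.0239  0.23  ] yaw 161.45 F [-0.6 -0.1  0.4] grip 0.0847 0.0
spin -0.0008 then cm x,y,z [-0.21  0.09 12.5 ]
```

Request:
{"fn": "send_rows", "kwargs": {
  "increments": [
    {"x":-0.2,"y":0.1,"z":2.5,"spin":0,"grip":8.5},
    {"x":0,"y":0,"z":4,"spin":0,"grip":8.5},
    {"x":0,"y":0,"z":4,"spin":0,"grip":8.5},
    {"x":0,"y":0,"z":2,"spin":0,"grip":8.5},
    {"x":0,"y":0,"z":0,"spin":0,"grip":6},
    {"x":0,"y":0,"z":0,"spin":0,"grip":4},
    {"x":0,"y":0,"z":0,"spin":0,"grip":2.5},
    {"x":0,"y":0,"z":0,"spin":0,"grip":1},
    {"x":0,"y":0,"z":0,"spin":0,"grip":1},
    {"x":0,"y":0,"z":0,"spin":0,"grip":1},
    {"x":0,"y":0,"z":0,"spin":0,"grip":1}
  ],
  "squeeze": 40
}}

```text
time: 10.22
position: [0.4497, -0.0242, 0.1082]
ee_rot: [0.001, 0.161, 0.987, -0.0]
force: [-2.0, -1.7, 6.7]
grip_width: 0.0214
gripper_force: 39.9
```

```bash
python3 -c "
from h import *
go(.6685,-.0663,.32,193.6)"
```

```text
t 10.225 p [ 0.4497 -0.0242  0.1082] yaw 161.51 F [-2.  -1.7  6.7] grip 0.0214 39.94028985500336
spin -0.5601 then cm x,y,z [-20.27  -9.24 -21.18]
```

Request:
{"fn": "send_rows", "kwargs": {
  "increments": [
    {"x":0,"y":0,"z":-2,"spin":0,"grip":1},
    {"x":0,"y":0,"z":-4,"spin":0,"grip":1},
    {"x":0,"y":0,"z":-4,"spin":-0.08,"grip":1},
    {"x":0,"y":0,"z":-4,"spin":-0.12,"grip":1},
    {"x":0,"y":0,"z":-4,"spin":-0.12,"grip":1},
    {"x":0,"y":0,"z":-3,"spin":-0.12,"grip":1},
    {"x":0,"y":0,"z":0,"spin":-0.12,"grip":1},
    {"x":-2,"y":-0.9,"z":0,"spin":0,"grip":1},
    {"x":-4,"y":-1.8,"z":0,"spin":0,"grip":1},
    {"x":-4,"y":-1.8,"z":0,"spin":0,"grip":1},
    {"x":-4,"y":-1.8,"z":0,"spin":0,"grip":1},
    {"x":0,"y":0,"z":0,"spin":0,"grip":1}
  ]
}}

```text
time: 11.72
position: [0.6019, -0.0527, 0.3152]
ee_rot: [-0.001, -0.118, 0.993, 0.001]
force: [0.3, 0.8, -3.1]
grip_width: 0.0214
gripper_force: 40.0
```

```bash
python3 -c "
from h import *
go(.6685,-.0663,.32,193.6)"
```

```text
t 11.725 p [ 0.6019 -0.0527  0.3152] yaw -166.42 F [ 0.3  0.8 -3.1] grip 0.0214 39.974300265312195
spin -0.0004 then cm x,y,z [-6.16 -2.89 -0.48]
```

Request:
{"fn": "send_rows", "kwargs": {
  "increments": [
    {"x":-3,"y":-1.4,"z":-0.2,"spin":0,"grip":1},
    {"x":-2,"y":-1,"z":0,"spin":0,"grip":1},
    {"x":-1.2,"y":-0.5,"z":0,"spin":0,"grip":1},
    {"x":0,"y":0,"z":0,"spin":0,"grip":1},
    {"x":0,"y":0,"z":0,"spin":0,"grip":1}
  ]
}}

```text
time: 12.35
position: [0.6666, -0.0655, 0.3196]
ee_rot: [-0.0, -0.118, 0.993, 0.0]
force: [-0.0, -0.2, -2.6]
grip_width: 0.021
gripper_force: 39.9
```

```bash
python3 -c "
from h import *
go(.6685,-.0663,.186,193.6)
im,W=cloud('scene');save('s5',cv2.resize(im[80:360,200:520],None,fx=2,fy=2))
a=im.astype(int);z=W[...,2];blob(W[80:360,300:],((a.min(-1)>100)&(a.max(-1)-a.min(-1)<40)&(z>.15)&(z<.275))[80:360,300:])
im,W=cloud('top');a=im.astype(int);z=W[...,2];print('top');blob(W[:180],((z>.145)&(z<.275))[:180])"
```

```text
t 12.35 p [ 0.6666 -0.0655  0.3196] yaw -166.4 F [-0.  -0.2 -2.6] grip 0.021 39.91785228252411
spin -0.0001 then cm x,y,z [-0.17 -0.12 13.36]
[ 24. 148.] 417 mean [ 0.6246 -0.0777  0.2622] rect [624.  -75.4] [41.8 41.9] 42.3 z [0.2601 0.2623 0.2637]
[ 94. 149.] 31 mean [0.6309 0.0962 0.1519] rect [630.4  96.9] [ 7.8 30.8] 14.9 z [0.1501 0.152  0.1538]
[ 21. 168.] 214 mean [ 0.633  -0.0906  0.2289] rect [629.4 -91. ] [33.7  9.1] 18.6 z [0.2151 0.2291 0.2432]
[ 95. 160.] 32 mean [0.6596 0.0673 0.1635] rect [659.5  65.8] [ 5.2 42.9] 11.3 z [0.1616 0.1635 0.1649]
[ 70. 173.] 555 mean [ 0.7048 -0.0523  0.2586] rect [686.4 -10.8] [ 43.5 139.8] 24.6 z [0.2597 0.262  0.2633]
[ 68. 196.] 196 mean [ 0.7206 -0.068   0.2296] rect [720.1 -67.6] [25.3  6. ] 48.4 z [0.2155 0.2293 0.2428]
[ 43. 198.] 62 mean [ 0.6716 -0.0714  0.176 ] rect [670.8 -71.3] [ 9.4 28.2] 18.4 z [0.1723 0.1757 0.182 ]
[ 34. 206.] 60 mean [ 0.6773 -0.0959  0.1785] rect [676.8 -95.2] [10.  16.1] 12.6 z [0.1761 0.1783 0.1811]
top
[317. 123.] 707 mean [0.6352 0.0633 0.1576] rect [638.8  70.9] [110.1  60. ] 82.0 z [0.1466 0.1589 0.165 ]
[254. 135.] 373 mean [0.6023 0.187  0.1784] rect [605.1 188.9] [44.4 27.2] 13.0 z [0.1512 0.185  0.1887]
```

View pics/s5.png

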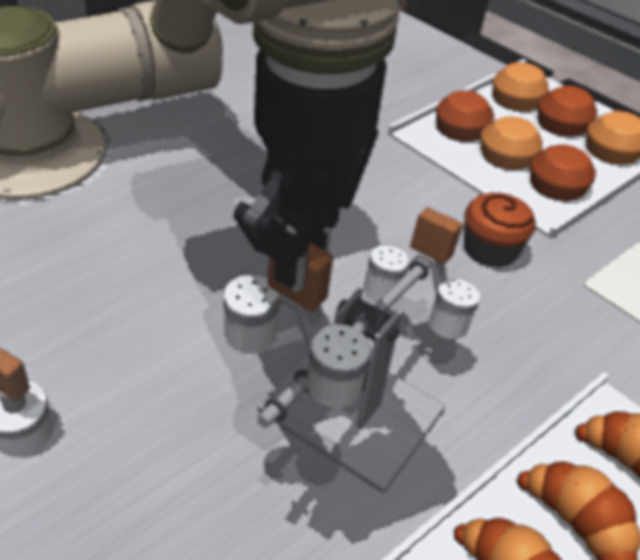

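Twin over the right seat: tins at (624,-77) and (706,-57) mm straddle the raised rod. Lowering.

Request:
{"fn": "send_rows", "kwargs": {
  "increments": [
    {"x":-0.2,"y":-0.1,"z":2,"spin":0,"grip":1},
    {"x":0,"y":0,"z":3,"spin":0,"grip":1},
    {"x":0,"y":0,"z":3,"spin":0,"grip":1},
    {"x":0,"y":0,"z":1.8,"spin":0,"grip":1},
    {"x":0,"y":0,"z":0.8,"spin":0,"grip":1},
    {"x":0,"y":0,"z":0.5,"spin":0,"grip":1},
    {"x":0,"y":0,"z":0.5,"spin":0,"grip":1},
    {"x":0,"y":0,"z":0.5,"spin":0,"grip":1},
    {"x":0,"y":0,"z":0.4,"spin":0,"grip":1},
    {"x":0,"y":0,"z":0.4,"spin":0,"grip":1},
    {"x":0,"y":0,"z":0,"spin":0,"grip":1}
  ]
}}

```text
time: 13.82
position: [0.6695, -0.0663, 0.1901]
ee_rot: [-0.0, -0.118, 0.993, 0.0]
force: [0.4, -1.3, -0.6]
grip_width: 0.0211
gripper_force: 40.2
```

```bash
python3 -c "
from h import *
go(.6685,-.0663,.188,193.6)
im,W=cloud('scene');save('s6',cv2.resize(im[80:360,200:520],None,fx=2,fy=2))
a=im.astype(int);z=W[...,2];blob(W[80:360,300:],((a.min(-1)>100)&(a.max(-1)-a.min(-1)<40)&(z>.11)&(z<.275))[80:360,300:])"
```

```text
t 13.825 p [ 0.6695 -0.0663  0.1901] yaw -166.41 F [ 0.4 -1.3 -0.6] grip 0.0211 40.169944167137146
spin -0.0002 then cm x,y,z [0.1  0.03 0.21]
[ 99. 123.] 270 mean [0.5732 0.1753 0.1341] rect [580.3 180.1] [70.1 44.1] 11.3 z [0.1281 0.1308 0.1593]
[132. 139.] 285 mean [0.6489 0.1953 0.1315] rect [647.3 196.5] [44.  44.2] 40.7 z [0.1287 0.1316 0.1335]
[100. 141.] 208 mean [0.6251 0.1192 0.1544] rect [620.3 128. ] [ 24.  128.3] 23.4 z [0.1503 0.1556 0.158 ]
[ 96. 159.] 43 mean [0.6588 0.0704 0.1635] rect [658.3  68.3] [ 8.5 39. ] 17.5 z [0.1623 0.1636 0.1653]
[ 70. 173.] 82 mean [0.6497 0.0143 0.1566] rect [650.3  10.4] [ 9.9 47.6] 10.8 z [0.1546 0.1568 0.1587]
[ 23. 198.] 355 mean [ 0.6274 -0.0788  0.1327] rect [625.8 -75.2] [41.5 44.9] 41.2 z [0.1302 0.1328 0.1347]
[ 63. 223.] 455 mean [ 0.7096 -0.0558  0.1326] rect [709.5 -55.3] [43.3 44.2] 45.3 z [0.1307 0.1326 0.1344]
```

View pics/s6.png

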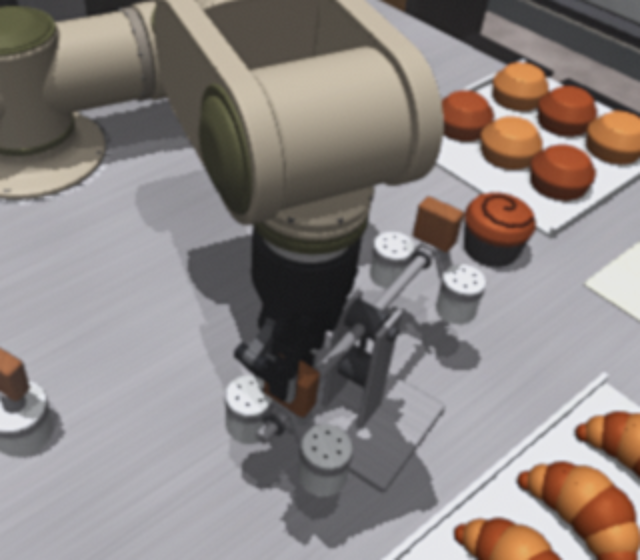

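Both tin sets are near the same height (0.131 left, 0.1325 right), so the bar is about level. Releasing.

Request:
{"fn": "send_rows", "kwargs": {
  "increments": [
    {"x":0,"y":0,"z":0.1,"spin":0,"grip":1},
    {"x":0,"y":0,"z":0,"spin":0,"grip":2.4},
    {"x":0,"y":0,"z":0,"spin":0,"grip":2.8},
    {"x":0,"y":0,"z":0,"spin":0,"grip":3.5},
    {"x":0,"y":0,"z":0,"spin":0,"grip":5},
    {"x":0,"y":0,"z":0,"spin":0,"grip":6},
    {"x":0,"y":0,"z":0,"spin":0,"grip":6},
    {"x":0,"y":0,"z":-2,"spin":0,"grip":6},
    {"x":0,"y":0,"z":-4,"spin":0,"grip":6},
    {"x":0,"y":0,"z":-4,"spin":0,"grip":6},
    {"x":0,"y":0,"z":-2,"spin":0,"grip":6},
    {"x":0,"y":0,"z":0,"spin":0,"grip":6}
  ]
}}

```text
time: 15.38
position: [0.6698, -0.0663, 0.3107]
ee_rot: [0.001, -0.118, 0.993, -0.001]
force: [0.5, -0.1, -0.5]
grip_width: 0.06
gripper_force: 0.0
```

Request:
{"fn": "send_rows", "kwargs": {
  "increments": [
    {"x":3,"y":0,"z":0,"spin":0,"grip":6},
    {"x":4,"y":0,"z":0,"spin":0,"grip":6},
    {"x":4,"y":0,"z":0,"spin":0,"grip":6},
    {"x":4,"y":0,"z":0,"spin":0,"grip":6},
    {"x":0,"y":0,"z":0,"spin":0,"grip":6},
    {"x":0,"y":0,"z":0,"spin":0,"grip":6},
    {"x":0,"y":0,"z":0,"spin":0,"grip":6},
    {"x":0,"y":0,"z":0,"spin":0,"grip":6}
  ]
}}

```text
time: 16.38
position: [0.5242, -0.1014, 0.3088]
ee_rot: [-0.0, -0.119, 0.993, 0.0]
force: [0.3, 0.2, 0.2]
grip_width: 0.0598
gripper_force: 0.0
```

```bash
python3 -c "
from h import *
go(.6685,-.0663,.188,193.6)
im,W=cloud('scene');save('s7',cv2.resize(im[80:360,200:520],None,fx=2,fy=2))
a=im.astype(int);z=W[...,2];blob(W[80:360,300:],((a.min(-1)>100)&(a.max(-1)-a.min(-1)<40)&(z>.11)&(z<.275))[80:360,300:])"
```

```text
t 16.375 p [ 0.5242 -0.1014  0.3088] yaw -166.38 F [0.3 0.2 0.2] grip 0.0598 0.0
spin 0.0004 then cm x,y,z [-14.85   0.02  12.08]
[ 99. 122.] 272 mean [0.5724 0.1759 0.136 ] rect [579.9 180. ] [71.4 44.9] 13.1 z [0.1302 0.1331 0.1609]
[132. 138.] 290 mean [0.6487 0.1959 0.1339] rect [648.3 196.8] [46.  43.8] 33.2 z [0.1307 0.1339 0.136 ]
[ 99. 141.] 221 mean [0.624  0.1191 0.1543] rect [617.8 123.5] [ 37.4 120.2] 27.7 z [0.1156 0.1567 0.1597]
[ 74. 150.] 69 mean [0.6168 0.054  0.1623] rect [614.2  53.8] [13.3 43.1] 15.4 z [0.1559 0.1632 0.1655]
[ 94. 161.] 63 mean [0.6601 0.0644 0.1632] rect [658.6  65.4] [ 8.3 43.3] 13.1 z [0.1571 0.1634 0.1658]
[ 69. 175.] 200 mean [0.6512 0.0104 0.1546] rect [654.1   6.8] [ 28.6 132.4] 32.3 z [0.1518 0.1554 0.1577]
[ 26. 200.] 419 mean [ 0.6337 -0.0779  0.1328] rect [641.9 -81.5] [38.9 74.5] 72.7 z [0.1269 0.1295 0.1581]
[ 33. 215.] 56 mean [ 0.677  -0.0971  0.1534] rect [668.6 -88.5] [14.1 41.2] 40.8 z [0.1515 0.1543 0.1564]
[ 64. 224.] 491 mean [ 0.7105 -0.056   0.1311] rect [710.1 -54.5] [42.9 44.9] 12.1 z [0.1284 0.1314 0.133 ]
```

View pics/s7.png

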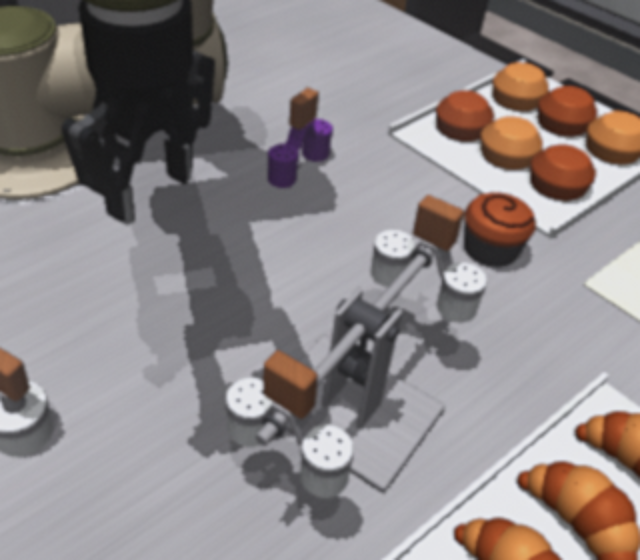

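Both twins hang astride the bar (grips at crop (438,222) and (290,383)). The tin tops differ by about 3 mm over 260 mm, so the bar is level.

Request:
{"fn": "send_rows", "kwargs": {
  "increments": [
    {"x":0,"y":0,"z":0,"spin":0,"grip":6},
    {"x":0,"y":0,"z":0,"spin":0,"grip":6},
    {"x":0,"y":0,"z":0,"spin":0,"grip":6},
    {"x":0,"y":0,"z":0,"spin":0,"grip":6},
    {"x":0,"y":0,"z":0,"spin":0,"grip":6},
    {"x":0,"y":0,"z":0,"spin":0,"grip":6},
    {"x":0,"y":0,"z":0,"spin":0,"grip":6},
    {"x":0,"y":0,"z":0,"spin":0,"grip":6}
  ]
}}

```text
time: 17.42
position: [0.5237, -0.1015, 0.3093]
ee_rot: [0.0, -0.118, 0.993, -0.0]
force: [0.5, 0.7, 0.1]
grip_width: 0.0603
gripper_force: 0.0
```

```bash
python3 -c "
from plant import bot
print(bot.finish_job())"
```

```text
the job is handed in; nothing more can be done
None
```

Both twin shakers hang freely astride the bar, one at each resting place, with the bar level to about 0.7 degrees by the last camera check; I handed the job in at 17.4 s, and no verdict was returned.

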